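# Seat a half bottle in the marking cradle and throw its toggle clamp

### The arm

A 6-joint arm with a two-finger parallel gripper is mounted at the origin on a cart in front of the work surface, level with it; the furniture and walls round the work are solid. World frame = base frame: x ahead of the robot, y to its left, z up, the work surface at z = 0. Lengths are in m, angles in rad, forces in N, time in s.
With the tool pointing down it reaches from about 0.3 to 0.775 m from the base axis. Payload 14.6 kg.
Tool frame: the origin (TCP) lies between the finger pads; the fingertips stand 14 mm ahead of it and the grasp point (between the pads) lies 5 mm behind it; z points along the fingers, y is the line along which they close (so a half turn about z gives the same grasp; the last joint's range is limited). The gripper opens to 94 mm and grips with 3 to 60 N. Pads are 16 mm wide; open, the fingers measure 119 mm over their backs; the gripper's body (75 mm by 177 mm) begins 78 mm behind the grasp point.
Start: joints at [1.135, 0.3, 1.521, -0, 1.321, -0.067], TCP at [0.198, 0.513, 0.219] pointing down, gripper open.
Joint ranges: [-3.03, 3.03], [-0.79, 2.21], [0.23, 2.52], [-1.04, 4.18], [0, 3.07], [-2.55, 2.55]. Speed limits (rad/s): [2.22, 2.22, 2.57, 3.14, 3.14, 3.14].

### API

Orientations are given as [roll, pitch, yaw] about the fixed x, y, z axes, in that order (R = Rz(yaw) Ry(pitch) Rx(roll)).
In Python, from station import ctrl gives the robot as it stands. The module is installed in compiled form; this text tells all that it offers.
- The arm moves only by the tool move_arm, never from a script. Its argument "targets" is a list of rows, each a list of 7 numbers: the opening, from -1 (shut) to 1 (fully open), then the shift along the tool's x, y, z in units of 50 mm (1.0 is 50 mm), then the turn, a rotation vector about the tool's x, y, z in rad. A call has 1 to 12 rows; each row is the pose to reach, as a shift and turn from the pose commanded when the call began, along the tool's axes at that moment; what a row does not reach only later rows make up. A row lasts 1/10 s, in which the tool goes at most 50 mm and 8.59 degrees, less where a joint would pass 70% of its speed; a pose out of reach is approached as far as the arm can. A call with a gripper value outside its range is refused whole. The fingers move at their own pace and stop on an object; "grip_force" is the grip in N (left out, the last holds). Time passes only in rows, so rows that repeat a pose let the fingers close. It gives the time, the measured TCP pose, the force, the opening and the grip force at its end, in the units of the state.
- ctrl.get_obs(): the state, without advancing time (a new reading comes with each control period).
- ctrl.camera(name): name is "scene" or "top" or "wrist"; returns (picture, depth): 400x640x3 uint8, red, green, blue; 400x640 float32, m along the optical axis (not along the pixel's ray), 0 where there is no reading.
- ctrl.camera_params(name): a dict with "intrinsics" (3x3 intrinsics, pixels), "rvec" (rotation vector, rad) and "tvec" (3), from world to camera coordinates, as OpenCV has them; the wrist camera has in their place "T_tool_cam" (4x4, takes a point from camera to tool coordinates, whose origin is the TCP and whose axes are the flange's). Camera axes: x right, y down, z forward; pixel columns grow to the right and rows downward; lengths in m; the calibration is good to about 2 mm. The wrist camera is an equidistant fisheye: a pixel r from the principal point sees the ray r / f radians off the axis. A picture is of the moment at which its call begins: read the wrist's pose just before it. camera_params takes no time and is no camera call.
- ctrl.hand_in(): hands the job in; it is judged then, once.
Trained networks look in the newest picture that a camera, given by its name, has taken for a name from the list of things; names that differ only in an ending like _2 or _b are one class to them, and where a whole thing is asked for, a point or a joint stands for the part that bears it (a point fixed in the world has none). Each returns a list of dicts, best first, with "score" (0 to 1); they miss things now and then, are a little off and sometimes report something else, mostly with a low value. They report only what shows in the picture. A call takes as long as a camera call. They do not tell look-alikes from the thing itself.
- ctrl.cut_out(camera, target): "region" (400x640 bool, what is visible of it) and "point" ([column, row] in pixels, amid what is visible of it).
- ctrl.tip_of(camera, target): "point" ([column, row] in pixels: a listed point, or the origin of a listed thing).
The state is a dict: "time_s": time; "qpos": joint angles; "joint_vel": joint speeds; "tau": joint torques, N m; "ee_pos": TCP position; "eef_rot": TCP orientation; "force": force on the tool from outside, world axes, zero at the start; "moment": the same for the moment, N m; "grip_width": finger opening in m; "grip_force": force on a finger pad.
Only numpy, scipy, OpenCV 4.12 (cv2) and the standard library are available. Lean on these libraries where they do the work, as an engineer would, in place of code of your own. Each camera call takes 0.05 s, during which the arm holds its last target. There are 200 camera calls.

### The job

Make the half bottle ready for hand engraving: push it along the V supports of its cradle until its base is home against the rubber-faced end stop, then flip the red clamp handle with a fingertip, down past its dead centre until it locks on its stop and the rubber foot holds the bottle there. Feel your way and push gently, never harder than 20 newtons on anything, and leave the glasses, the label roll and the big cork beside the cradle alone.

Things in the scene. Friction and masses are not known exactly. Their poses are not given: they have to be found in the camera images.
- bottle: half bottle, pale green glass, red label, gold capsule, lying in the cradle; 245 mm long, about 0.66 kg. Origin: centre of its flat base; its z axis runs from base to mouth. Body 59 mm thick up to 135 mm from the base, neck 31 mm thick from 160 mm to the mouth at 244 mm. Starts 14 to 60 mm short of the end stop; sliding it on the felt takes 3 to 8 N
- cradle: fixed dark oak board 165 (x) by 312 (y) by 20 mm high, x -55 to 110, y -142 to 170 mm, with three felt-lined V supports, which hold the bottle's axis along the cradle's y, at x = 0, 58 mm above the counter. Origin on the counter under that axis; z up; +y towards the end stop, -y towards the mouth, +x towards the clamp
- stop_rail (a point): centre of the slotted rail of the end stop, at (0, 122, 23) mm in the cradle, axes as the cradle's. The stop, an upright plate 46 mm wide and 89 mm high with a black rubber face for the bottle's base, is set by hand on it: its face lies anywhere from 84 to 116 mm in the cradle's y and is not measured; feel for it
- clamp_post (a point): sleeve of the toggle clamp's post, at (72, 22, 50) mm in the cradle. The clamp moves in the plane y = 22 mm; it is set by hand up to 4 mm higher or lower than told here, not measured. Its handle, a bar with a red grip 17 mm round, runs in the cradle's x, z (mm) from (90, 110) up to (149, 201) open, from (80, 128) to (188, 128) at dead centre, and slopes 4 to 6 degrees down when locked
- push_line (a point): point fixed to the cradle at (130, 22, 195) mm. A tip coming straight down through it meets the open handle within 15 mm and can take it all the way, sliding along it, to about z = 131. It takes 1 to 3 N, then a peak of 3 to 11 N before dead centre; there it goes light and drops 3 to 6 mm by itself on to a hard stop, beyond which the force climbs fast. Left before dead centre it springs up
- glass_clear: empty stemmed tasting glass, 66 mm wide, 157 mm high, standing left of the cradle; origin under its foot
- glass_red: stemmed tasting glass with red wine, 66 mm wide, 157 mm high, standing left of the cradle; origin under its foot
- labels: white roll of labels, 61 mm wide, 42 mm high, left of the cradle; origin under its centre
- big_cork: mushroom-shaped cork, 34 mm wide, 47 mm high, right of the cradle; origin under its centre
Not all that is in view belongs to the job. Leave any orange look-alike of the bottle alone.

How it is judged:
On the way, in this order (a step that is already met when the one before it is completed fails the run):
1. the bottle's base is home against the end stop (gap under 1.5 mm), the clamp still open (z of end_stop_c2 in the frame of bottle above -0.004 m and x of bottle in the frame of cradle between -0.004 and 0.004 m and z of bottle in the frame of cradle below 0.061 m and angle between the z axis of bottle and the y axis of cradle, either way round below 0.04 rad and angle between clamp_handle_c1's own x axis and vertical below 0.9 rad), for 0.3 s.
2. the clamp handle is past dead centre, with the bottle still home (z of end_stop_c2 in the frame of bottle above -0.004 m and x of bottle in the frame of cradle between -0.004 and 0.004 m and z of bottle in the frame of cradle below 0.061 m and angle between the z axis of bottle and the y axis of cradle, either way round below 0.04 rad and angle between clamp_handle_c1's own x axis and vertical above 1.6 rad), for 0.2 s.
At the end, for the whole second after the job is handed in: the bottle lies in its V supports (axis within 4 mm and 0.04 rad of the cradle's), its base within 1.5 mm of the end stop's face, and the clamp handle rests past dead centre (sloping down from its joint by more than 0.03 rad below level); all at rest (all of step 2 and linear speed of bottle below 0.01 m/s); the robot touches nothing.
It fails at once if the robot's fingers press on anything harder than 20 N (contact force between the fingers and anything else above 20 N).
It fails at once if a glass, the label roll or the big cork is shifted more than 15 mm (distance of any of glass_clear, glass_red, labels, big_cork from where it was at the start of the episode above 0.015 m).
It also fails if it takes over 72 s, if anything falls off the work surface, if the arm or the gripper's body presses on something with over 40 N, if the wrist force passes 120 N, or if a joint passes its speed limit or range.

## Working session

There is one attempt and no reset: what is moved stays moved. The work goes in short steps, Python scripts to look and compute and a tool call to move; the robot and the scene stay as the last step left them, time stands still between calls to the robot, and variables do not carry over. Pictures are saved under pics/ and viewed, at most 10 in all, crops included, and the job is handed in when it is done.

Besides the shell and the picture viewer there is one more tool, called after "Call:" as a command line: name --pt "numbers of a row" for each row, then --argument value for the rest. move_arm: Moves the arm, as the interface text tells. Its arguments: {"type":"object","properties":{"targets":{"type":"array"},"grip_force":{"type":"number"}},"required":["targets"]}

```bash
mkdir -p pics
cat > h.py <<'E'
import numpy as np, cv2
from station import ctrl
from scipy.spatial.transform import Rotation as R
def snap(cam,fn=None):
    im,d=ctrl.camera(cam)
    if fn: cv2.imwrite('pics/'+fn,im[:,:,::-1])
    return im,d
def world(cam,uv,d):
    p=ctrl.camera_params(cam);K=np.array(p['intrinsics'])
    uv=np.atleast_2d(uv).astype(float)
    z=d[uv[:,1].round().astype(int),uv[:,0].round().astype(int)]
    c=np.c_[(uv[:,0]-K[0,2])/K[0,0]*z,(uv[:,1]-K[1,2])/K[1,1]*z,z]
    Rm=cv2.Rodrigues(np.array(p['rvec'],float))[0]
    return (c-np.array(p['tvec']).ravel())@Rm
E
python3 - <<'E'
from h import *
o=ctrl.get_obs();print(o['time_s'],o['ee_pos'],o['eef_rot'],o['force'])
for c in ('scene','top'):
    im,d=snap(c,c+'0.png')
    for t in ('bottle','cradle','stop_rail','clamp_post','push_line','big_cork','glass_clear'):
        for r in ctrl.tip_of(c,t)[:2]:
            print(c,t,np.round(r['point']),round(r['score'],2),world(c,np.clip(r['point'],0,[639,399]),d).round(3))
E
```

```text
0.0 [0.19817887 0.51278767 0.21887748] [-3.14042285e+00 -6.93188517e-05  2.77272812e+00] [-0.08190325  0.62590114 -0.41986909]
scene bottle [223. 172.] 0.85 [[0.48  0.378 0.02 ]]
scene bottle [286. 205.] 0.76 [[0.496 0.009 0.074]]
scene cradle [300. 232.] 0.67 [[ 0.483 -0.083  0.045]]
scene stop_rail [281. 207.] 0.64 [[0.49  0.026 0.06 ]]
scene stop_rail [422. 286.] 0.43 [[ 0.624 -0.37   0.009]]
scene clamp_post [319. 206.] 0.67 [[ 0.584 -0.019  0.057]]
scene clamp_post [298. 231.] 0.2 [[ 0.482 -0.074  0.044]]
scene push_line [319. 205.] 0.52 [[ 0.584 -0.02   0.06 ]]
scene big_cork [423. 284.] 0.86 [[ 0.63  -0.368  0.011]]
scene glass_clear [303. 168.] 0.92 [[0.742 0.299 0.002]]
top bottle [192. 167.] 0.89 [[0.48  0.371 0.008]]
top bottle [294. 201.] 0.69 [[0.51  0.038 0.083]]
top cradle [318. 218.] 0.68 [[ 0.502 -0.044  0.072]]
top stop_rail [283. 195.] 0.77 [[0.519 0.079 0.053]]
top clamp_post [321. 185.] 0.6 [[ 0.572 -0.014  0.124]]
top big_cork [444. 237.] 0.5 [[ 0.626 -0.365  0.047]]
top glass_clear [295. 199.] 0.43 [[0.515 0.037 0.089]]
```

```bash
python3 -c "
import cv2
for c in('scene','top'):
    a=cv2.imread(f'pics/{c}0.png');cv2.imwrite(f'pics/{c}0b.png',cv2.resize(a[100:340,120:480],None,fx=2.2,fy=2.2,interpolation=cv2.INTER_CUBIC))"
```

```text
(no output)
```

View pics/scene0b.png

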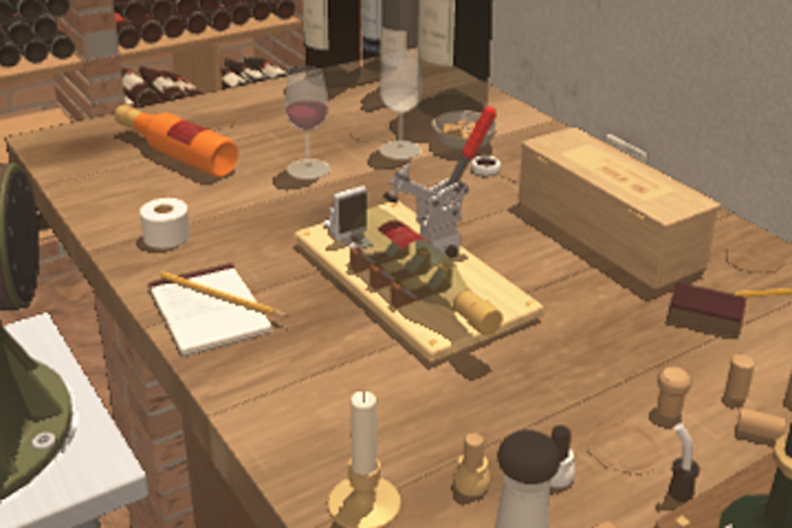

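View pics/top0b.png

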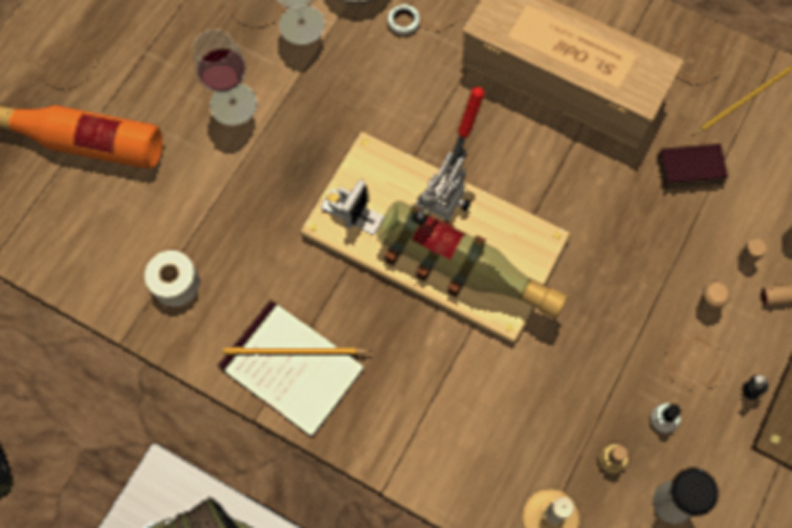

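The candidates for the bottle are the pale green one in the cradle (top crop 470,255; full picture about 334,216) and an orange look-alike at left (crop 85,130). I choose the green one: it has the red label and gold capsule and lies in the cradle. The stop is at crop (350,205), the clamp at (445,185) and the red handle tip at (477,95). The mouth is at (562,302).

Run:
```python
from h import *
from scipy.optimize import least_squares
im,d=snap('top')
uv=np.stack(np.meshgrid(np.arange(640),np.arange(400)),-1).reshape(-1,2)
P=world('top',uv,d).reshape(400,640,3)
hsv=cv2.cvtColor(im,cv2.COLOR_RGB2HSV)
# corners on z=.02 plane
def onplane(uv,z):
    p=ctrl.camera_params('top');K=np.array(p['intrinsics']);Rm=cv2.Rodrigues(np.array(p['rvec'],float))[0];t=np.array(p['tvec']).ravel()
    r=np.c_[(np.array(uv)-K[[0,1],[2,2]])/K[[0,1],[0,1]],np.ones(len(uv))]@Rm
    c=-Rm.T@t; return c+r*((z-c[2])/r[:,2])[:,None]
cr=np.array([(362,133),(568,235),(516,342),(303,232)])/2.2+[120,100]
C=onplane(cr,.02)
M=np.array([(110,170),(110,-142),(-55,-142),(-55,170)])/1000
f=lambda q:((M@np.array([[np.cos(q[2]),np.sin(q[2])],[-np.sin(q[2]),np.cos(q[2])]]))+q[:2]-C[:,:2]).ravel()
s=least_squares(f,[.5,0,0]);q=s.x
print('cradle',q,np.round(s.fun,4))
# depth check
m=(P[...,2]>.012)&(P[...,2]<.028)&(np.hypot(P[...,0]-q[0],P[...,1]-q[1])<.23)&(d>0)
m=cv2.morphologyEx(m.astype('uint8'),cv2.MORPH_OPEN,np.ones((5,5)))
n,l,st,_=cv2.connectedComponentsWithStats(m);k=1+st[1:,4].argmax()
print(cv2.minAreaRect(P[l==k][:,:2].astype('float32')*1000))
c,sn=np.cos(q[2]),np.sin(q[2]);A=np.array([[c,-sn],[sn,c]])
L=np.dstack([(P[...,:2]-q[:2])@A,P[...,2]]) # cradle coords
np.save('q.npy',q)
red=(hsv[...,1]>200)&((hsv[...,0]<6)|(hsv[...,0]>174))&(L[...,2]>.09)&(abs(L[...,0]-.1)<.15)&(abs(L[...,1])<.1)
print('red',red.sum(),L[red].min(0),L[red].max(0),np.median(L[red],0))
b=(L[...,2]>.04)&(L[...,2]<.1)&(abs(L[...,0])<.035)&(L[...,1]<-.06)&(L[...,1]>-.22)
Q=L[b];print('neck',Q.min(0),np.percentile(Q,2,0),Q.max(0),np.median(Q,0))
e=(L[...,2]>.03)&(abs(L[...,0])<.02)&(L[...,1]>.03)&(L[...,1]<.17)
for y in np.arange(.03,.17,.006):
    s=e&(abs(L[...,1]-y)<.003)
    if s.sum(): print(round(y,3),L[s][:,2].max().round(3),s.sum(),end='; ')
# obstacles near mouth higher than .12
t=(L[...,2]>.11)&(np.hypot(L[...,0],L[...,1]+.14)<.2)
print('tall',t.sum(),L[t].min(0) if t.any() else '',L[t].max(0) if t.any() else '')
```

```text
cradle [ 0.52180586 -0.03202854  0.01171634] [ 0.0017  0.0013  0.0037 -0.004  -0.0022 -0.0007 -0.0032  0.0034]
((547.8787841796875, 78.7656021118164), (167.41355895996094, 130.4112548828125), 2.628966808319092)
red 104 [-0.00874912 -0.02259924  0.09013187] [0.15091885 0.03072488 0.20708934] [0.12829137 0.02364112 0.18379137]
neck [-0.02911002 -0.17150442  0.05284745] [-0.02530566 -0.16914547  0.05859181] [ 0.0280178  -0.06000078  0.09312866] [-0.00307532 -0.10309484  0.0736179 ]
0.03 0.155 23; 0.036 0.148 31; 0.042 0.091 25; 0.048 0.094 32; 0.054 0.091 32; 0.06 0.093 32; 0.066 0.093 30; 0.072 0.091 19; 0.108 0.089 52; 0.114 0.094 50; 0.12 0.094 31; 0.126 0.089 5; 0.132 0.058 8; 0.138 0.061 20; 0.144 0.057 21; 0.15 0.054 11; 0.156 0.047 12; 0.162 0.038 4; tall 271 [-0.00817724  0.0118515   0.11008341] [0.12118658 0.0400659  0.1747337 ]
```

Run:
```python
from h import *
q=np.load('q.npy');c,sn=np.cos(q[2]),np.sin(q[2]);A=np.array([[c,-sn],[sn,c]])
for cam in('top','scene'):
    im,d=snap(cam)
    uv=np.stack(np.meshgrid(np.arange(640),np.arange(400)),-1).reshape(-1,2)
    P=world(cam,uv,d);P=P[d.ravel()>0];L=np.c_[(P[:,:2]-q[:2])@A,P[:,2]]
    print(cam)
    for y in np.arange(-.17,.08,.02):
        s=(abs(L[:,1]-y)<.01)&(abs(L[:,0])<.04)&(L[:,2]>.06)&(L[:,2]<.1)
        Q=L[s]
        if len(Q)<8: continue
        # circle fit x-z
        r=.0155 if y<-.1 else .0295
        from scipy.optimize import least_squares
        f=lambda v:np.hypot(Q[:,0]-v[0],Q[:,2]-v[1])-v[2]
        v=least_squares(f,[0,.058,r],loss='soft_l1',f_scale=.001).x
        print(round(y,3),len(Q),v.round(4))
    s=(abs(L[:,0])<.02)&(L[:,1]<-.1)&(L[:,1]>-.2)&(L[:,2]>.045);print(np.sort(L[s][:,1])[:6])
    # board x edges
    s=(L[:,2]>.013)&(L[:,2]<.03)
    for y in(-.12,-.09):
        t=s&(abs(L[:,1]-y)<.01)&(abs(L[:,0])<.2); print('board x',L[t][:,0].min(),L[t][:,0].max())
    for x in(-.04,.08):
        t=s&(abs(L[:,0]-x)<.01)&(abs(L[:,1])<.25); print('board y',L[t][:,1].min(),L[t][:,1].max())
```

```text
top
-0.17 51 [0.0021 0.0598 0.0154]
-0.15 84 [0.0018 0.059  0.0159]
-0.13 78 [0.0022 0.0599 0.0136]
-0.11 92 [0.0024 0.0587 0.0168]
-0.09 119 [0.0017 0.0596 0.021 ]
-0.07 157 [0.0023 0.0583 0.0288]
-0.05 161 [0.0018 0.0592 0.0293]
-0.03 150 [0.0023 0.0584 0.0301]
-0.01 158 [0.0027 0.0586 0.0305]
0.01 152 [0.0026 0.0599 0.0294]
0.03 120 [0.0015 0.0606 0.029 ]
0.05 146 [0.0018 0.0578 0.0303]
0.07 92 [0.0024 0.0576 0.0299]
[-0.17146518 -0.17145025 -0.17140731 -0.17131938 -0.17128483 -0.1703747 ]
board x -0.05402397502313668 0.11174092583014357
board x -0.05391466861196803 0.11174882723386713
board y -0.13800744090405195 0.1735416170185676
board y -0.13694020994345396 0.17352749238618145
scene
-0.17 86 [-0.002   0.0634  0.0107]
-0.15 61 [0.0011 0.0572 0.0166]
-0.13 66 [0.0008 0.0577 0.0147]
-0.11 84 [0.0006 0.0587 0.0163]
-0.09 124 [0.0014 0.0567 0.0231]
-0.07 141 [0.0004 0.0593 0.0272]
-0.05 114 [0.0009 0.0583 0.0296]
-0.03 114 [0.0012 0.0582 0.0296]
-0.01 106 [0.0008 0.0583 0.0301]
0.01 102 [0.0013 0.0581 0.0302]
0.03 100 [0.0004 0.0585 0.0296]
0.05 95 [-0.0003  0.0586  0.0292]
0.07 34 [-0.0004  0.0597  0.0281]
[-0.17463825 -0.17411941 -0.17399414 -0.17395591 -0.17382861 -0.17374175]
board x -0.05589799404946511 0.10895184027749898
board x -0.055610229047743195 0.11096411579704805
board y -0.14070995160461283 0.1711997465562327
board y -0.13987252755011856 0.1701258342212537
```

Call:
move_arm --pt "-1 -0.7 -0.7 0 0 0 0.15" --pt "-1 -1.4 -1.4 0 0 0 0.3" --pt "-1 -2.1 -2.1 0 0 0 0.45" --pt "-1 -2.8 -2.8 0 0 0 0.6" --pt "-1 -3.5 -3.5 0 0 0 0.74" --pt "-1 -4.2 -4.2 0 0 0 0.88" --pt "-1 -4.9 -4.9 0 0 0 1.02" --pt "-1 -5.6 -5.6 0 0 0 1.1" --pt "-1 -6.3 -6.3 0 0 0 1.19" --pt "-1 -7.0 -7.0 0 0 0 1.19" --pt "-1 -7.7 -7.7 0 0 0 1.19" --pt "-1 -8.4 -8.4 0 0 0 1.19" --grip_force 20

```text
time_s: 2.15
ee_pos: [0.439, -0.0324, 0.2197]
eef_rot: [3.141, 0.0, 1.582]
force: [0.7, 0.5, 0.2]
grip_width: 0.0021
grip_force: 0.0
```

Call:
move_arm --pt "-1 -0.8 0.34 0 0 0 0" --pt "-1 -1.6 0.68 0 0 0 0" --pt "-1 -2.4 1.02 0 0 0 0" --pt "-1 -3.2 1.36 0 0 0 0" --pt "-1 -4.05 1.7 0.5 0 0 0" --pt "-1 -4.05 1.7 1.2 0 0 0" --pt "-1 -4.05 1.7 1.9 0 0 0" --pt "-1 -4.05 1.7 2.6 0 0 0" --pt "-1 -4.05 1.7 3.1 0 0 0" --pt "-1 -4.05 1.7 3.3 0 0 0" --pt "-1 -4.05 1.7 3.3 0 0 0"

```text
time_s: 3.25
ee_pos: [0.5257, -0.2314, 0.0537]
eef_rot: [-3.14, -0.001, 1.583]
force: [-0.6, -0.6, 0.9]
grip_width: 0.0004
grip_force: 0.0
```

Run:
```python
from h import *
o=ctrl.get_obs();print(o['time_s'],o['ee_pos'],o['force'])
im,d=snap('scene','s2.png')
a=im[130:300,230:430,::-1];cv2.imwrite('pics/s2b.png',cv2.resize(a,None,fx=3.5,fy=3.5,interpolation=cv2.INTER_CUBIC))
```

```text
3.25 [ 0.52568654 -0.23142751  0.05365571] [-0.64796141 -0.58705814  0.91728848]
```

View pics/s2b.png

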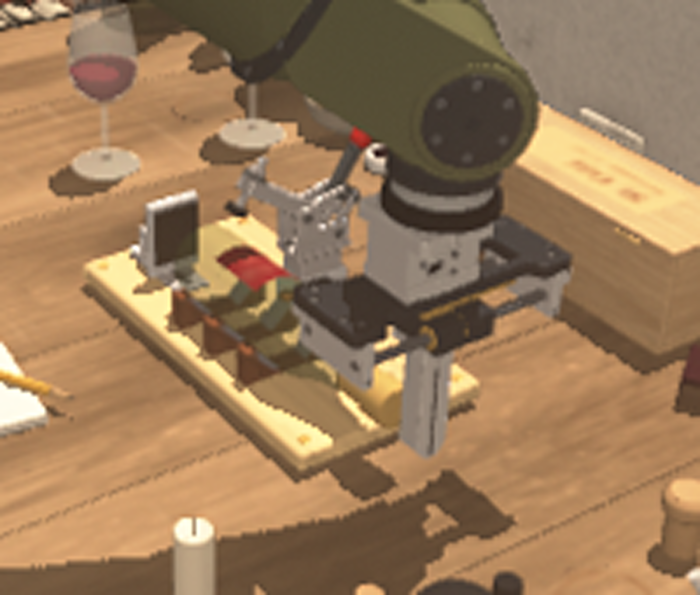

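The closed fingers stand just behind the gold capsule (crop 425,400), clear of the board and of the handle (355,140). Now I push slowly.

Call:
move_arm --pt "-1 0.1 0 0 0 0 0" --pt "-1 0.2 0 0 0 0 0" --pt "-1 0.27 0 0 0 0 0" --pt "-1 0.31 0 0 0 0 0" --pt "-1 0.34 0 0 0 0 0" --pt "-1 0.37 0 0 0 0 0" --pt "-1 0.4 0 0 0 0 0" --pt "-1 0.43 0 0 0 0 0" --pt "-1 0.46 0 0 0 0 0" --pt "-1 0.49 0 0 0 0 0" --pt "-1 0.52 0 0 0 0 0" --pt "-1 0.55 0 0 0 0 0"

```text
time_s: 4.5
ee_pos: [0.5258, -0.205, 0.0546]
eef_rot: [3.141, 0.001, 1.582]
force: [-0.0, -7.1, -1.2]
grip_width: 0.0005
grip_force: 3.3
```

Call:
move_arm --pt "-1 0.02 0 0 0 0 0" --pt "-1 0.04 0 0 0 0 0" --pt "-1 0.06 0 0 0 0 0" --pt "-1 0.08 0 0 0 0 0" --pt "-1 0.1 0 0 0 0 0" --pt "-1 0.12 0 0 0 0 0" --pt "-1 0.14 0 0 0 0 0" --pt "-1 0.16 0 0 0 0 0"

```text
time_s: 5.3
ee_pos: [0.5257, -0.197, 0.0547]
eef_rot: [3.141, 0.001, 1.583]
force: [-1.0, -6.3, 0.2]
grip_width: 0.0001
grip_force: 3.3
```

Call:
move_arm --pt "-1 0.02 0 0 0 0 0" --pt "-1 0.04 0 0 0 0 0" --pt "-1 0.06 0 0 0 0 0" --pt "-1 0.08 0 0 0 0 0" --pt "-1 0.1 0 0 0 0 0" --pt "-1 0.12 0 0 0 0 0" --pt "-1 0.14 0 0 0 0 0"

```text
time_s: 6.0
ee_pos: [0.5256, -0.19, 0.0546]
eef_rot: [3.141, 0.001, 1.583]
force: [-0.8, -6.9, 0.8]
grip_width: 0.0003
grip_force: 3.3
```

Run:
```python
from h import *
q=np.array([.523,-.0295,.0117]);c,sn=np.cos(q[2]),np.sin(q[2]);A=np.array([[c,-sn],[sn,c]])
for cam in('top','scene'):
    im,d=snap(cam,cam+'3.png')
    uv=np.stack(np.meshgrid(np.arange(640),np.arange(400)),-1).reshape(-1,2)
    P=world(cam,uv,d);L=np.c_[(P[:,:2]-q[:2])@A,P[:,2]]
    s=(d.ravel()>0)&(abs(L[:,0])<.015)&(L[:,1]>.04)&(L[:,1]<.14)&(L[:,2]>.07)
    print(cam,np.histogram(L[s][:,1],np.arange(.06,.136,.003)))
im=cv2.imread('pics/top3.png');cv2.imwrite('pics/top3b.png',cv2.resize(im[155:255,245:385],None,fx=5,fy=5,interpolation=cv2.INTER_CUBIC))
```

```text
top (array([ 6,  7,  9, 10, 11, 12,  9, 12, 11,  9, 10,  4,  0,  0,  0, 12, 14,
       16, 10, 10,  7,  0,  0,  0,  0]), array([0.06 , 0.063, 0.066, 0.069, 0.072, 0.075, 0.078, 0.081, 0.084,
       0.087, 0.09 , 0.093, 0.096, 0.099, 0.102, 0.105, 0.108, 0.111,
       0.114, 0.117, 0.12 , 0.123, 0.126, 0.129, 0.132, 0.135]))
scene (array([ 8,  5,  6,  5,  3, 11,  5,  6,  4,  2,  1,  1,  0,  0,  5, 22, 13,
       16,  3,  4,  1,  0,  0,  0,  0]), array([0.06 , 0.063, 0.066, 0.069, 0.072, 0.075, 0.078, 0.081, 0.084,
       0.087, 0.09 , 0.093, 0.096, 0.099, 0.102, 0.105, 0.108, 0.111,
       0.114, 0.117, 0.12 , 0.123, 0.126, 0.129, 0.132, 0.135]))
```

View pics/top3b.png

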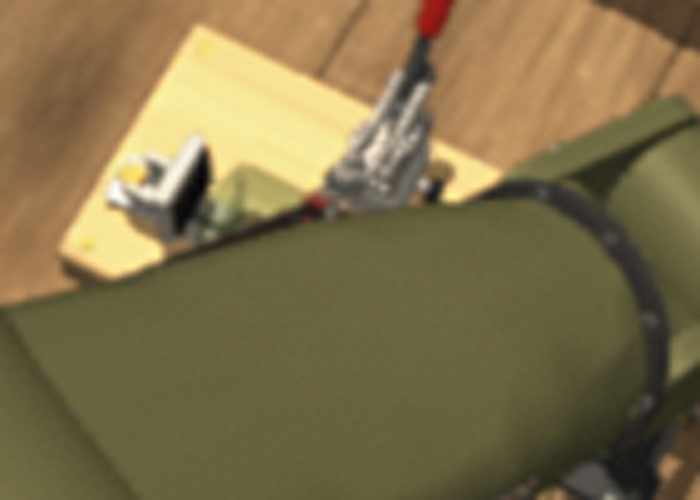

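The base (crop 230,200) is now about 9 mm short of the black stop face (195,190). I advance 5 mm, then feel in small steps.

Call:
move_arm --pt "-1 0.02 0 0 0 0 0" --pt "-1 0.04 0 0 0 0 0" --pt "-1 0.06 0 0 0 0 0" --pt "-1 0.08 0 0 0 0 0" --pt "-1 0.1 0 0 0 0 0"

```text
time_s: 6.6
ee_pos: [0.5256, -0.185, 0.0546]
eef_rot: [3.141, 0.001, 1.583]
force: [-1.4, -5.9, 0.6]
grip_width: 0.0006
grip_force: 3.3
```

Call:
move_arm --pt "-1 0.01 0 0 0 0 0" --pt "-1 0.02 0 0 0 0 0" --pt "-1 0.03 0 0 0 0 0"

```text
time_s: 6.9
ee_pos: [0.5255, -0.1835, 0.0546]
eef_rot: [3.141, 0.001, 1.583]
force: [-1.0, -7.5, -0.3]
grip_width: 0.0004
grip_force: 3.3
```

Call:
move_arm --pt "-1 0.01 0 0 0 0 0" --pt "-1 0.02 0 0 0 0 0"

```text
time_s: 7.1
ee_pos: [0.5255, -0.1825, 0.0546]
eef_rot: [3.141, 0.001, 1.583]
force: [-0.5, -6.5, -0.3]
grip_width: 0.0009
grip_force: 3.3
```

Call:
move_arm --pt "-1 0.01 0 0 0 0 0" --pt "-1 0.02 0 0 0 0 0"

```text
time_s: 7.3
ee_pos: [0.5255, -0.1815, 0.0547]
eef_rot: [3.141, 0.001, 1.583]
force: [-0.3, -7.0, 0.5]
grip_width: 0.0004
grip_force: 3.3
```

Call:
move_arm --pt "-1 0.01 0 0 0 0 0"

```text
time_s: 7.4
ee_pos: [0.5255, -0.181, 0.0547]
eef_rot: [3.141, 0.001, 1.582]
force: [-0.5, -6.4, 0.1]
grip_width: 0.0005
grip_force: 3.3
```

Call:
move_arm --pt "-1 0.01 0 0 0 0 0"

```text
time_s: 7.5
ee_pos: [0.5255, -0.1805, 0.0547]
eef_rot: [3.141, 0.001, 1.583]
force: [0.3, -5.6, -0.5]
grip_width: 0.0003
grip_force: 3.3
```

Call:
move_arm --pt "-1 0.007 0 0 0 0 0" --pt "-1 0.014 0 0 0 0 0"

```text
time_s: 7.7
ee_pos: [0.5255, -0.1798, 0.0547]
eef_rot: [3.141, 0.001, 1.583]
force: [-0.3, -7.2, -0.2]
grip_width: 0.0004
grip_force: 3.4
```

Call:
move_arm --pt "-1 0.007 0 0 0 0 0" --pt "-1 0.014 0 0 0 0 0"

```text
time_s: 7.9
ee_pos: [0.5255, -0.1791, 0.0547]
eef_rot: [3.141, 0.001, 1.583]
force: [-0.3, -6.5, 0.1]
grip_width: 0.0006
grip_force: 3.4
```

Call:
move_arm --pt "-1 0.008 0 0 0 0 0" --pt "-1 0.016 0 0 0 0 0"

```text
time_s: 8.1
ee_pos: [0.5255, -0.1783, 0.0547]
eef_rot: [3.141, 0.001, 1.583]
force: [-0.5, -6.6, 0.8]
grip_width: 0.0005
grip_force: 3.4
```

Call:
move_arm --pt "-1 0.008 0 0 0 0 0" --pt "-1 0.016 0 0 0 0 0"

```text
time_s: 8.3
ee_pos: [0.5255, -0.1775, 0.0547]
eef_rot: [3.141, 0.001, 1.583]
force: [0.3, -6.4, 1.0]
grip_width: 0.0003
grip_force: 3.4
```

Call:
move_arm --pt "-1 0.008 0 0 0 0 0" --pt "-1 0.016 0 0 0 0 0"

```text
time_s: 8.5
ee_pos: [0.5255, -0.1768, 0.0547]
eef_rot: [3.141, 0.001, 1.582]
force: [-0.4, -6.8, 0.9]
grip_width: 0.0005
grip_force: 3.4
```

Run:
```python
from h import *
q=np.array([.523,-.0295,.0117]);c,sn=np.cos(q[2]),np.sin(q[2]);A=np.array([[c,-sn],[sn,c]])
for cam in('top','scene'):
    im,d=snap(cam,cam+'4.png')
    uv=np.stack(np.meshgrid(np.arange(640),np.arange(400)),-1).reshape(-1,2)
    P=world(cam,uv,d);L=np.c_[(P[:,:2]-q[:2])@A,P[:,2]]
    s=(d.ravel()>0)&(abs(L[:,0])<.015)&(L[:,1]>.04)&(L[:,1]<.14)&(L[:,2]>.07)
    print(cam,np.histogram(L[s][:,1],np.arange(.084,.126,.002)))
im=cv2.imread('pics/scene4.png');cv2.imwrite('pics/scene4b.png',cv2.resize(im[165:225,260:340],None,fx=8,fy=8,interpolation=cv2.INTER_CUBIC))
```

```text
top (array([ 7,  8,  9,  6,  8, 10,  5,  6,  7,  8,  6,  8,  6,  8, 13,  7,  8,
        7,  4,  0]), array([0.084, 0.086, 0.088, 0.09 , 0.092, 0.094, 0.096, 0.098, 0.1  ,
       0.102, 0.104, 0.106, 0.108, 0.11 , 0.112, 0.114, 0.116, 0.118,
       0.12 , 0.122, 0.124]))
scene (array([6, 2, 7, 4, 1, 4, 5, 2, 3, 1, 2, 4, 6, 8, 9, 4, 2, 5, 0, 0]), array([0.084, 0.086, 0.088, 0.09 , 0.092, 0.094, 0.096, 0.098, 0.1  ,
       0.102, 0.104, 0.106, 0.108, 0.11 , 0.112, 0.114, 0.116, 0.118,
       0.12 , 0.122, 0.124]))
```

View pics/scene4b.png

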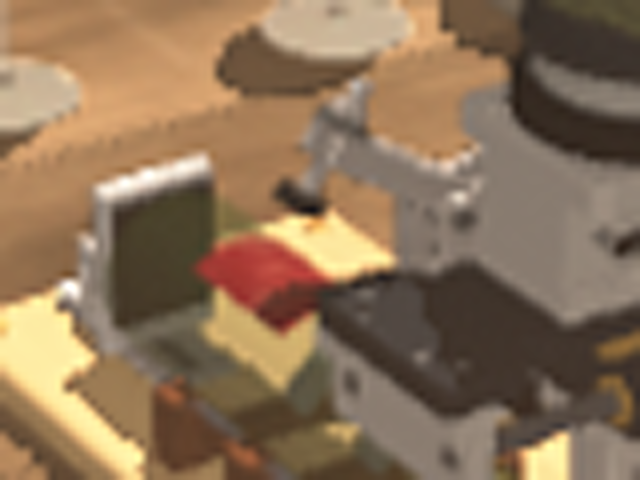

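The glass now covers the black stop face (crop 165,255), so contact is near. I keep feeling for it.

Call:
move_arm --pt "-1 0.008 0 0 0 0 0" --pt "-1 0.014 0 0 0 0 0"

```text
time_s: 8.8
ee_pos: [0.5255, -0.1767, 0.0547]
eef_rot: [3.141, 0.003, 1.583]
force: [-0.1, -13.9, -1.4]
grip_width: 0.0003
grip_force: 6.7
```

Contact: the force rose to 14 N with no motion, so the base is home. I hold, back off, rise, then move over to the push line with a quarter turn.

Call:
move_arm --pt "-1 0 0 0 0 0 0" --pt "-1 0 0 0 0 0 0" --pt "-1 0 0 0 0 0 0" --pt "-1 -0.02 0 0 0 0 0" --pt "-1 -0.2 0 0 0 0 0" --pt "-1 -0.6 0 0 0 0 0" --pt "-1 -0.6 0 -0.8 0 0 0" --pt "-1 -0.6 0 -1.6 0 0 0" --pt "-1 -0.6 0 -2.4 0 0 0" --pt "-1 -0.6 0 -3.2 0 0 0" --pt "-1 -0.6 0 -4.1 0 0 0" --pt "-1 -0.6 0 -4.1 0 0 0"

```text
time_s: 10.0
ee_pos: [0.5271, -0.2061, 0.2657]
eef_rot: [3.133, 0.004, 1.583]
force: [0.1, 0.8, -0.9]
grip_width: 0.0003
grip_force: 0.0
```

Call:
move_arm --pt "-1 0.4 0.25 0 0 0 0.14" --pt "-1 0.8 0.5 0 0 0 0.28" --pt "-1 1.2 0.75 0 0 0 0.42" --pt "-1 1.6 1.0 0 0 0 0.56" --pt "-1 2.0 1.25 0 0 0 0.7" --pt "-1 2.4 1.5 0 0 0 0.84" --pt "-1 2.8 1.75 0 0 0 0.98" --pt "-1 3.2 2.0 0 0 0 1.12" --pt "-1 3.6 2.3 0 0 0 1.26" --pt "-1 3.97 2.55 0 0 0 1.4" --pt "-1 3.97 2.55 0 0 0 1.54" --pt "-1 3.97 2.55 0 0 0 1.57"

```text
time_s: 11.2
ee_pos: [0.6509, -0.0049, 0.2583]
eef_rot: [-3.141, 0.001, 0.01]
force: [0.3, 0.4, 0.4]
grip_width: 0.0003
grip_force: 0.0
```

Run:
```python
from h import *
q=np.array([.523,-.0295,.0117]);c,sn=np.cos(q[2]),np.sin(q[2]);A=np.array([[c,-sn],[sn,c]])
o=ctrl.get_obs();print(o['time_s'],o['ee_pos'],o['eef_rot'],o['force'],'cradle',(o['ee_pos'][:2]-q[:2])@A)
for cam in('top','scene'):
    im,d=snap(cam,cam+'5.png')
    uv=np.stack(np.meshgrid(np.arange(640),np.arange(400)),-1).reshape(-1,2)
    P=world(cam,uv,d);L=np.c_[(P[:,:2]-q[:2])@A,P[:,2]]
    hsv=cv2.cvtColor(im,cv2.COLOR_RGB2HSV).reshape(-1,3)
    r=(hsv[:,1]>200)&((hsv[:,0]<6)|(hsv[:,0]>174))&(L[:,2]>.13)&(abs(L[:,0]-.12)<.08)&(abs(L[:,1]-.02)<.05)
    if r.sum():print(cam,r.sum(),L[r].min(0).round(3),L[r].max(0).round(3),np.median(L[r],0).round(4))
    s=(d.ravel()>0)&(abs(L[:,0])<.01)&(L[:,1]<-.1)&(L[:,1]>-.2)&(L[:,2]>.05)
    if s.sum():print('mouth',np.sort(L[s][:,1])[:4])
im=cv2.imread('pics/scene5.png');cv2.imwrite('pics/scene5b.png',cv2.resize(im[110:230,250:410],None,fx=4.5,fy=4.5,interpolation=cv2.INTER_CUBIC))
```

```text
11.2 [ 0.65089691 -0.00490812  0.25833666] [-3.14137477e+00  1.41659981e-03  1.03068665e-02] [0.32635598 0.35669167 0.44517822] cradle [0.12817587 0.02309384]
top 86 [0.107 0.016 0.151] [0.147 0.027 0.205] [0.1261 0.0213 0.1819]
mouth [-0.13811255 -0.13802004 -0.13796139 -0.13741733]
mouth [-0.14077809 -0.14064674 -0.14057418 -0.14049415]
```

View pics/scene5b.png

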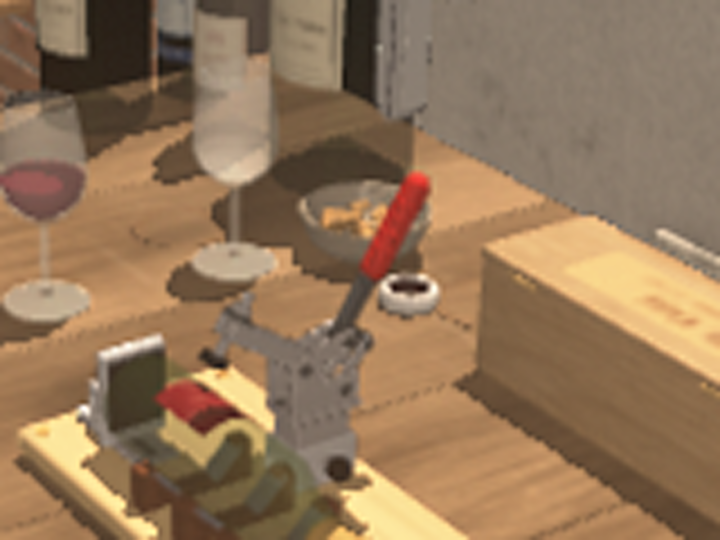

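The closed fingertip hangs over the red grip (crop 405,115 over 415,190), and the bottle is home on the stop. I come down slowly.

Call:
move_arm --pt "-1 0 0.02 0.3 0 0 0" --pt "-1 0 0.02 0.6 0 0 0" --pt "-1 0 0.02 0.66 0 0 0" --pt "-1 0 0.02 0.72 0 0 0" --pt "-1 0 0.02 0.78 0 0 0" --pt "-1 0 0.02 0.84 0 0 0" --pt "-1 0 0.02 0.9 0 0 0" --pt "-1 0 0.02 0.95 0 0 0" --pt "-1 0 0.02 1.0 0 0 0" --pt "-1 0 0.02 1.05 0 0 0" --pt "-1 0 0.02 1.1 0 0 0" --pt "-1 0 0.02 1.15 0 0 0"

```text
time_s: 12.5
ee_pos: [0.651, -0.0061, 0.2021]
eef_rot: [3.142, -0.001, 0.013]
force: [-0.5, 0.1, 6.1]
grip_width: 0.0004
grip_force: 2.4
```

Call:
move_arm --pt "-1 0 0 0.04 0 0 0" --pt "-1 0 0 0.08 0 0 0" --pt "-1 0 0 0.12 0 0 0" --pt "-1 0 0 0.16 0 0 0" --pt "-1 0 0 0.2 0 0 0" --pt "-1 0 0 0.24 0 0 0" --pt "-1 0 0 0.28 0 0 0" --pt "-1 0 0 0.32 0 0 0"

```text
time_s: 13.3
ee_pos: [0.6513, -0.0062, 0.1866]
eef_rot: [3.141, -0.002, 0.013]
force: [-0.9, -0.1, 8.0]
grip_width: 0.0007
grip_force: 3.0
```

Call:
move_arm --pt "-1 0 0 0.03 0 0 0" --pt "-1 0 0 0.06 0 0 0" --pt "-1 0 0 0.09 0 0 0" --pt "-1 0 0 0.12 0 0 0" --pt "-1 0 0 0.15 0 0 0" --pt "-1 0 0 0.18 0 0 0"

```text
time_s: 13.9
ee_pos: [0.6511, -0.0061, 0.177]
eef_rot: [3.142, -0.001, 0.013]
force: [1.3, 0.1, 4.5]
grip_width: 0.0009
grip_force: 1.8
```

Call:
move_arm --pt "-1 0 0 0.03 0 0 0" --pt "-1 0 0 0.06 0 0 0" --pt "-1 0 0 0.09 0 0 0" --pt "-1 0 0 0.12 0 0 0" --pt "-1 0 0 0.15 0 0 0"

```text
time_s: 14.4
ee_pos: [0.6509, -0.0061, 0.1694]
eef_rot: [-3.142, -0.0, 0.013]
force: [2.1, -0.2, 4.9]
grip_width: 0.0004
grip_force: 1.9
```

Call:
move_arm --pt "-1 0 0 0.025 0 0 0" --pt "-1 0 0 0.05 0 0 0" --pt "-1 0 0 0.075 0 0 0" --pt "-1 0 0 0.1 0 0 0" --pt "-1 0 0 0.125 0 0 0"

```text
time_s: 14.9
ee_pos: [0.6512, -0.0061, 0.1635]
eef_rot: [3.142, -0.001, 0.013]
force: [3.1, 0.1, 4.7]
grip_width: 0.0006
grip_force: 2.3
```

Call:
move_arm --pt "-1 0 0 0.02 0 0 0" --pt "-1 0 0 0.04 0 0 0" --pt "-1 0 0 0.06 0 0 0"

```text
time_s: 15.2
ee_pos: [0.651, -0.0061, 0.1603]
eef_rot: [3.142, -0.001, 0.013]
force: [1.5, -0.3, 5.1]
grip_width: 0.0008
grip_force: 2.0
```

Call:
move_arm --pt "-1 0 0 0.02 0 0 0" --pt "-1 0 0 0.04 0 0 0"

```text
time_s: 15.4
ee_pos: [0.6508, -0.0061, 0.158]
eef_rot: [3.142, 0.0, 0.013]
force: [1.5, 0.0, 2.6]
grip_width: 0.0004
grip_force: 1.7
```

Call:
move_arm --pt "-1 0 0 0.02 0 0 0" --pt "-1 0 0 0.04 0 0 0"

```text
time_s: 15.6
ee_pos: [0.6507, -0.0061, 0.1559]
eef_rot: [-3.142, 0.001, 0.013]
force: [2.0, 0.2, 2.6]
grip_width: 0.0004
grip_force: 1.3
```

Call:
move_arm --pt "-1 0 0 0.02 0 0 0" --pt "-1 0 0 0.04 0 0 0"

```text
time_s: 15.8
ee_pos: [0.6507, -0.0061, 0.1539]
eef_rot: [-3.142, 0.001, 0.013]
force: [1.8, 1.0, 2.3]
grip_width: 0.0004
grip_force: 1.0
```

Call:
move_arm --pt "-1 0 0 0.02 0 0 0" --pt "-1 0 0 0.04 0 0 0"

```text
time_s: 16.0
ee_pos: [0.6507, -0.0061, 0.1519]
eef_rot: [-3.142, 0.001, 0.013]
force: [0.9, 0.0, 1.7]
grip_width: 0.0004
grip_force: 0.6
```

Call:
move_arm --pt "-1 0 0 0.015 0 0 0" --pt "-1 0 0 0.03 0 0 0"

```text
time_s: 16.2
ee_pos: [0.6507, -0.0061, 0.1504]
eef_rot: [-3.142, 0.001, 0.013]
force: [-0.0, -0.9, 1.1]
grip_width: 0.0004
grip_force: 0.3
```

Call:
move_arm --pt "-1 0 0 0.015 0 0 0" --pt "-1 0 0 0.03 0 0 0"

```text
time_s: 16.4
ee_pos: [0.651, -0.0061, 0.1496]
eef_rot: [3.142, -0.001, 0.013]
force: [-1.5, 0.8, 8.7]
grip_width: 0.0005
grip_force: 3.9
```

Call:
move_arm --pt "-1 0 0 0.01 0 0 0" --pt "-1 0 0 0.02 0 0 0"

```text
time_s: 16.6
ee_pos: [0.6511, -0.0061, 0.1493]
eef_rot: [3.141, -0.001, 0.013]
force: [-2.9, -0.5, 10.9]
grip_width: 0.0005
grip_force: 5.7
```

```bash
cat > hd.py <<'E'
from h import *
q=np.array([.523,-.0295,.0117]);c,sn=np.cos(q[2]),np.sin(q[2]);A=np.array([[c,-sn],[sn,c]])
o=ctrl.get_obs();print(o['time_s'],o['ee_pos'],o['force'])
for cam in('top','scene'):
    im,d=snap(cam,cam+'6.png')
    uv=np.stack(np.meshgrid(np.arange(640),np.arange(400)),-1).reshape(-1,2)
    P=world(cam,uv,d);L=np.c_[(P[:,:2]-q[:2])@A,P[:,2]]
    hsv=cv2.cvtColor(im,cv2.COLOR_RGB2HSV).reshape(-1,3)
    r=(d.ravel()>0)&(hsv[:,1]>190)&((hsv[:,0]<6)|(hsv[:,0]>174))&(L[:,2]>.1)&(abs(L[:,0]-.14)<.08)&(abs(L[:,1]-.02)<.04)
    print(cam,r.sum())
    for x in np.arange(.1,.2,.01):
        t=r&(abs(L[:,0]-x)<.005)
        if t.sum():print(round(x,3),t.sum(),L[t][:,2].max().round(4),end='; ')
im=cv2.imread('pics/scene6.png');cv2.imwrite('pics/scene6b.png',cv2.resize(im[110:230,250:410],None,fx=4.5,fy=4.5,interpolation=cv2.INTER_CUBIC))
E
python3 hd.py
```

```text
16.6 [ 0.65109796 -0.00610001  0.14934477] [-2.86583903 -0.4797101  10.92059972]
top 0
scene 56
0.12 5 0.1336; 0.13 3 0.1328; 0.14 10 0.1337; 0.15 12 0.1341; 0.16 8 0.1324; 0.17 13 0.131; 0.18 5 0.1283;
```

View pics/scene6b.png

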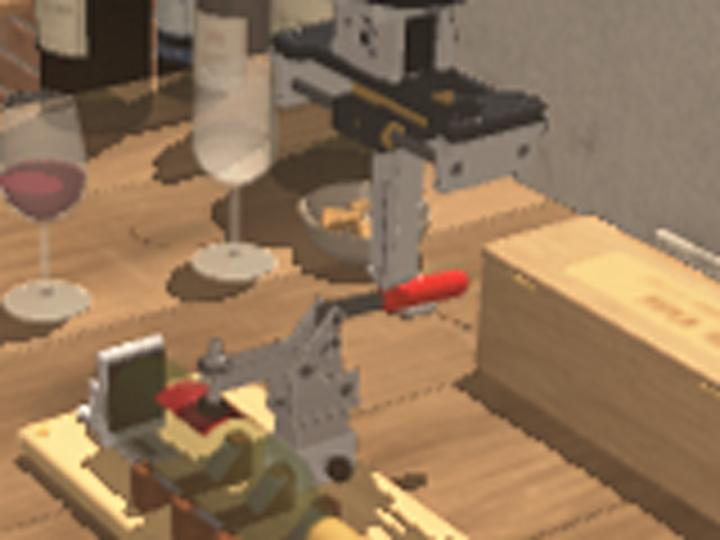

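Call:
move_arm --pt "-1 0 0 0 0 0 0" --pt "-1 0 0 -0.02 0 0 0" --pt "-1 0 0 -0.06 0 0 0" --pt "-1 0 0 -0.12 0 0 0" --pt "-1 0 0 -0.2 0 0 0"

```text
time_s: 17.2
ee_pos: [0.6507, -0.0061, 0.1581]
eef_rot: [-3.142, 0.001, 0.013]
force: [0.9, 0.7, -0.4]
grip_width: 0.0004
grip_force: 0.0
```

```bash
python3 hd.py
```

```text
17.2 [ 0.6507081  -0.00609108  0.15806017] [ 0.90676104  0.71584728 -0.43169486]
top 3
0.12 1 0.1345; 0.18 2 0.1291; scene 64
0.12 2 0.1267; 0.13 8 0.1352; 0.14 12 0.1333; 0.15 15 0.1355; 0.16 10 0.1342; 0.17 11 0.1329; 0.18 6 0.1312;
```

The handle lies level to slightly down with the foot on the bottle (crop 210,410), and it stayed down when the finger left it. I retract and make a final check.

Call:
move_arm --pt "-1 0 0 -0.5 0 0 0" --pt "-1 0 0 -1.2 0 0 0" --pt "-1 0 0 -2 0 0 0" --pt "-1 0 0 -2.5 0 0 0" --pt "-1 0 0 -2.5 0 0 0" --pt "-1 0 0 -2.5 0 0 0"

```text
time_s: 17.9
ee_pos: [0.6508, -0.0061, 0.2828]
eef_rot: [3.142, 0.0, 0.013]
force: [0.1, 0.1, -0.4]
grip_width: 0.0006
grip_force: 0.0
```

```bash
python3 hd.py
python3 - <<'E'
from h import *
q=np.array([.523,-.0295,.0117]);c,sn=np.cos(q[2]),np.sin(q[2]);A=np.array([[c,-sn],[sn,c]])
im,d=snap('scene')
uv=np.stack(np.meshgrid(np.arange(640),np.arange(400)),-1).reshape(-1,2)
P=world('scene',uv,d);L=np.c_[(P[:,:2]-q[:2])@A,P[:,2]]
s=(d.ravel()>0)&(abs(L[:,0])<.01)&(L[:,1]<-.1)&(L[:,1]>-.2)&(L[:,2]>.05)
print('mouth',np.sort(L[s][:,1])[:4])
E
```

```text
17.9 [ 0.65078723 -0.00613275  0.28275408] [ 0.08092241  0.14928182 -0.39145359]
top 104
0.12 4 0.1381; 0.13 17 0.1416; 0.14 16 0.1386; 0.15 17 0.1395; 0.16 19 0.1363; 0.17 13 0.1358; 0.18 17 0.1368; 0.19 1 0.1322; scene 70
0.12 4 0.1332; 0.13 14 0.1354; 0.14 12 0.1347; 0.15 11 0.1355; 0.16 12 0.1343; 0.17 8 0.1317; 0.18 9 0.1315; mouth [-0.141512   -0.14147558 -0.14105569 -0.13994822]
```

View pics/scene6b.png

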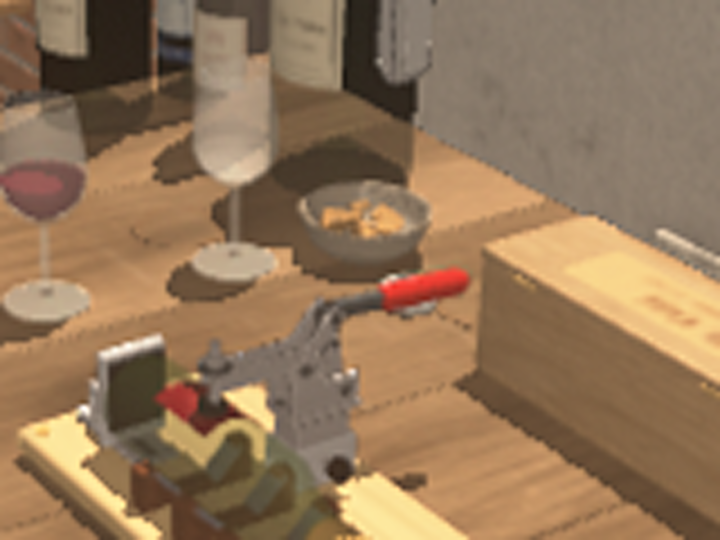

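The clamp is locked (red grip at crop 425,290, sloping down outward by about 5 degrees), the foot is on the label (210,395), and the base is on the stop. I hand in.

```bash
python3 -c "
from station import ctrl
print(ctrl.hand_in())"
```

```text
the job is handed in; nothing more can be done
None
```

I handed the job in at about 18 s: the bottle's base is home against the end stop, and the clamp handle is locked past dead centre with its foot on the bottle. No force reading passed about 14 N, and the robot was clear of everything. The hand-in returned no verdict.

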